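# Open a catching recipe box and hold the lid up

## Robot

A 7-joint arm with a two-finger parallel gripper is mounted at the origin on a cart in front of the work surface, level with it; the furniture and walls round the work are solid. World frame = base frame: x ahead of the robot, y to its left, z up, the work surface at z = 0. Lengths are in m, angles in rad, forces in N, time in s.
With the tool pointing down it reaches from about 0.4 to 0.85 m from the base axis. Payload 10.4 kg.
Tool frame: the origin (TCP) lies midway between the tips of the shut fingers; the grasp point (between the pads) lies 19 mm behind it; z points along the fingers, y is the line along which they close (so a half turn about z gives the same grasp; the last joint's range is limited). The gripper opens to 85 mm and grips with 20 to 120 N. Pads are 22 mm wide; open, the fingers measure 114 mm over their backs; the gripper's body (76 mm by 85 mm) begins 54 mm behind the grasp point. The pads swing forward as they close: fully open they stand 13 mm farther back than shut.
Start: joints at [-1.29, 0.332, -0.065, 1.46, 0.022, 1.35, -0.088], TCP at [0.187, 0.596, 0.231] pointing down, gripper open.
Joint ranges: [-2.6, 2.6], [-0.5, 2.12], [-1.47, 1.34], [0.16, 2.42], [-1.27, 4.41], [0.06, 2.06], [-2.6, 2.6]. Speed limits (rad/s): [2.22, 2.22, 2.79, 2.79, 3.14, 3.14, 3.14].

## Interface

Orientations are given as a unit quaternion [w, x, y, z].
In Python, from station import arm, capture gives the robot as it stands.
- The arm moves only by the shell command python3 -m inch 'ROWS' [FORCE]. ROWS is JSON, a list of rows, each a list of 7 numbers: the finger opening in mm, from 0 to 85.4, then the shift along the tool's x, y, z in mm, then the turn, a rotation vector about the tool's x, y, z in degrees. In form: [[grip, tx, ty, tz, ax, ay, az], ...]. A call has 1 to 20 rows; each row shifts and turns the commanded pose from where the row before left it, along the tool's axes as they then stand; what a row does not reach is not made up. A row lasts 1/12 s, in which the tool goes at most 41.7 mm and 7.16 degrees, less where a joint would pass 70% of its speed; a pose out of reach is approached as far as the arm can. A call with a gripper value outside its range is refused whole. The fingers move at their own pace and stop on an object; FORCE is the grip in N (left out, the last holds). Time passes only in rows, so rows that do not move let the fingers close. It gives the time, the measured TCP pose, the force, the opening and the grip force at its end, in the units of the state.
- arm.read_state(): the state, without advancing time (a new reading comes with each control period).
- capture(name): name is "scene" or "top" or "wrist"; returns a dict with "pixels" (420x560x3 uint8, red, green, blue), "vfov" (degrees; the focal length in pixels is half the picture's height over the tangent of half this angle, whatever the lens; pixels are square), "cx", "cy" (the principal point, pixels), "R" (3x3) and "t" (3): a world point X has camera coordinates R X + t. Camera axes: x right, y down, z forward; pixel columns grow to the right and rows downward; lengths in m; the calibration is good to about 2 mm. The wrist camera is an equidistant fisheye: a pixel r from the principal point sees the ray r / f radians off the axis. A picture is of the moment at which its call begins. There is no depth.
- arm.hand_in(): hands the job in; it is judged then, once.
The state is a dict: "t": time; "q": joint angles; "joint_vel": joint speeds; "joint_efforts": joint torques, N m; "eef_pos": TCP position; "tool_rot": TCP orientation; "wrist_force": force on the tool from outside, world axes, zero at the start; "wrist_torque": the same for the moment, N m; "grip_width": finger opening in m; "grasp_force": force on a finger pad.
Only numpy, scipy, OpenCV 4.12 (cv2) and the standard library are available. Lean on these libraries where they do the work, as an engineer would, in place of code of your own. Each camera call takes 0.05 s, during which the arm holds its last target. There are 200 camera calls.

## Task

I want to file a card in the teal recipe box, whose lid sometimes is caught by its catch. Before touching the red release button, tug the lid up by its brass knob until it either comes freely or stops hard after a few millimetres because it is caught; if so, press the red button all the way down to free it. Then raise the lid by the knob to about 40 degrees and finish while still holding it there by the knob; leave the two spice jars and the mug where they stand.

Things in the scene. Friction and masses are not known exactly. Their poses are not given: they have to be found in the camera images.
- recipe: teal tin recipe box, 124 (x) x 171 (y) x 103 mm high, fixed to the worktop. Origin: centre of its underside; z up, -x is its front (towards the robot at yaw 0), x points to the hinged back. A dark catch housing, 40 (x) x 36 (y) mm and 88 mm high, stands on the middle of its front (x = -98 to -58 mm), with the red button on top.
- recipe_lid (a joint): lid angle in rad: 0 shut, grows as the front of the lid rises, to 1.92. Light (about 0.12 kg); it falls shut when let go below about 1.0. When caught it still has about 0.065 rad of play (6 mm at the knob) before the hidden catch stops it; when free nothing stops it. Whether it is caught cannot be seen from outside.
- lid_knob: brass barrel knob on the lid, a lying cylinder 18 mm across and 26 mm long with its length along the box's y (the hinge direction), flat ends. Origin: centre of the barrel, 29 mm above the lid's top, 132 mm above the worktop when shut, at x = -35 mm, y = 0 of the box. Moves and turns with the lid; axes as the box's when shut. Pinched on its flat ends it can pivot between the fingers.
- lid_hinge (a point): a point on the lid's hinge line, at x = +60 mm, y = 0, 86 mm up in the box's frame; the hinge line runs along the box's y. The knob moves on an arc of 106 mm radius about it. A wall cabinet hangs over the back of the worktop (from about 0.68 m ahead of the robot, 0.46 m up): keep wrist and arm clear of it; lean the hand towards the robot.
- button_top (a point): centre of the top face of the red release button, 21 mm across, at x = -80 mm, y = 0 of the box, 106 mm above the worktop while out. It is 45 mm in front of the knob.
- release_button (a joint): how far the red button is pressed down, m: 0 out (always so at the start), 0.014 fully down. It takes about 4 to 6 N, has no return spring and stays down. Fully down frees the catch, and the catch stays free.
- spice_green: spice jar with black cap and green contents, 41 mm across, 105 mm high, loose, to the left of the box; origin centre of underside
- spice_red: spice jar with dark cap, 41 mm across, 105 mm high, loose, to the right of the box; origin centre of underside
- mug: white mug with dots, 78 x 114 x 93 mm, loose, farther to the left; origin at its underside

How it is judged:
By the outcome, as a careful person would: the job done as asked, in the order asked, and still so for the second after the job is handed in, while the arm keeps its last pose, push and grip.
It also fails if it takes over 48 s, if anything falls off the work surface, if the arm or the gripper's body presses on something with over 40 N, if the wrist force passes 120 N, or if a joint passes its speed limit or range.

## Working session

There is one attempt and no reset: what is moved stays moved. The work goes in short steps, Python scripts to look and compute and a shell command to move; the robot and the scene stay as the last step left them, time stands still between calls to the robot, and variables do not carry over. Pictures are saved under pics/ and viewed, at most 10 in all, crops included, and the job is handed in when it is done.

```bash
ls; mkdir -p pics; python3 - <<'E'
from station import arm, capture
import cv2, numpy as np
s=arm.read_state(); print({k:np.round(v,3).tolist() for k,v in s.items()})
for n in ("scene","top"):
    c=capture(n); cv2.imwrite(f"pics/{n}0.png",c["pixels"][:,:,::-1]); print(n,c["vfov"],c["cx"],c["cy"],np.round(c["R"],3).tolist(),c["t"])
E
```

```text
pics
{'t': 0.0, 'q': [-1.29, 0.333, -0.065, 1.461, 0.022, 1.35, -0.088], 'joint_vel': [-0.0, -0.001, 0.0, 0.001, -0.001, 0.001, -0.002], 'joint_efforts': [-0.0, -62.546, 0.049, -39.16, 0.016, 0.01, 0.0], 'eef_pos': [0.187, 0.596, 0.23], 'tool_rot': [-0.0, 0.151, 0.988, -0.001], 'wrist_force': [0.239, 0.074, -0.204], 'wrist_torque': [0.02, 0.024, 0.017], 'grasp_force': 0.0, 'grip_width': 0.086}
scene 50.341030902402366 279.04303325530526 210.28094355402172 [[0.455, -0.891, -0.011], [-0.778, -0.391, -0.492], [0.434, 0.232, -0.87]] [-0.15551461  0.49107362  1.1749523 ]
top 54.535670789184174 285.329385080189 203.51455524935008 [[-0.018, -1.0, -0.01], [-0.998, 0.019, -0.06], [0.06, 0.009, -0.998]] [0.12780467 0.54378342 1.02928734]
```

View pics/scene0.png

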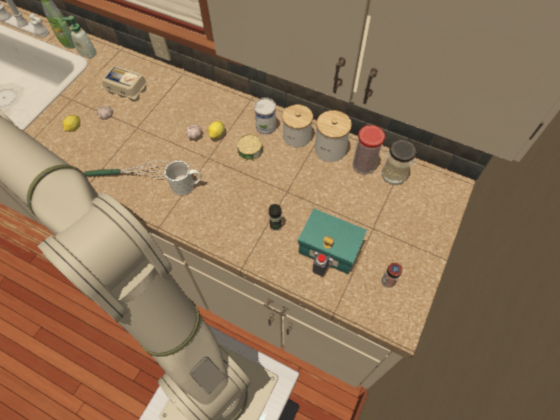

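View pics/top0.png

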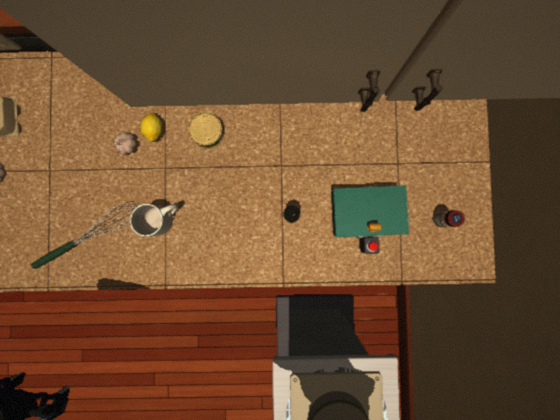

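The scene view shows the teal box near (332,240), its brass knob at (328,242) and the red button at (321,258). In the top view the knob is at (375,227), the button at (373,245), and the jars at (292,213) and (453,218).

```bash
cat > h.py <<'E'
import numpy as np, cv2
from scipy.spatial.transform import Rotation as Ro
from station import arm, capture
def ray(c,uv):
    h=c["pixels"].shape[0]; f=h/2/np.tan(np.radians(c["vfov"]/2))
    R=np.array(c["R"]);t=np.array(c["t"])
    d=np.array([(uv[0]-c["cx"])/f,(uv[1]-c["cy"])/f,1.])
    if c.get("fish"):
        r=np.hypot(*d[:2]); d=np.array([*(d[:2]/r*np.sin(r)),np.cos(r)])
    return -R.T@t, R.T@d/np.linalg.norm(d)
def onz(c,uv,z):
    o,d=ray(c,uv); return o+d*(z-o[2])/d[2]
def tri(rs):
    A=sum(np.eye(3)-np.outer(d,d) for o,d in rs); b=sum((np.eye(3)-np.outer(d,d))@o for o,d in rs)
    return np.linalg.solve(A,b)
def mask(c,lo,hi,win=None):
    m=cv2.inRange(cv2.cvtColor(c["pixels"],cv2.COLOR_RGB2HSV),lo,hi)
    if win:
        w=np.zeros_like(m);w[win[2]:win[3],win[0]:win[1]]=1;m=m*w
    n,l,st,ce=cv2.connectedComponentsWithStats(m); i=1+np.argmax(st[1:,4]); return ce[i],st[i],(l==i).astype(np.uint8)
E
python3 - <<'E'
from h import *
C={n:capture(n) for n in("scene","top")}
W={"scene":(300,345,225,275),"top":(355,395,215,260)}
kr=[];br=[]
for n,c in C.items():
    k=mask(c,(12,130,90),(30,255,255),W[n]); b=mask(c,(0,170,110),(6,255,255),W[n])
    print(n,k[0],k[1],b[0],b[1]); kr.append(ray(c,k[0])); br.append(ray(c,b[0]))
    print(onz(c,k[0],.132),onz(c,b[0],.106))
print("tri",tri(kr),tri(br))
c=C["top"]; t=mask(c,(75,80,30),(95,255,255),(320,420,170,250)); 
cn=max(cv2.findContours(t[2],0,2)[0],key=cv2.contourArea); r=cv2.minAreaRect(cn); print(t[1],r)
P=[onz(c,p,.103) for p in cv2.boxPoints(r)]; print(np.round(P,4))
for i in range(4):
    e=P[(i+1)%4]-P[i]; print(np.linalg.norm(e),np.degrees(np.arctan2(e[1],e[0])))
E
```

```text
scene [327.78205128 241.88461538] [324 237   9  11  78] [321.38888889 257.86111111] [319 255   6   7  36]
[ 0.47730904 -0.08540872  0.132     ] [ 0.43632329 -0.08645451  0.106     ]
top [378.58472998 249.30540037] [355 235  40  25 537] [373.12698413 245.66666667] [369 242   9   9  63]
[ 0.43132342 -0.09263372  0.132     ] [ 0.43851847 -0.08584928  0.106     ]
tri [ 0.43988359 -0.08595159  0.19955165] [ 0.43814604 -0.08630982  0.10224131]
[ 332  186   76   50 2474] ((369.41986083984375, 211.01783752441406), (47.95701599121094, 73.10948944091797), 86.90594482421875)
[[ 0.573   0.007   0.103 ]
 [ 0.579  -0.1649  0.103 ]
 [ 0.4665 -0.1669  0.103 ]
 [ 0.4604  0.0038  0.103 ]]
0.1720676462994463 -88.0042224754376
0.11257781003990766 -178.9818334110336
0.1708596180533641 92.04057023627908
0.1126972512388637 1.6334411035272685
```

```bash
cat >> h.py <<'E'
def goal(yaw,lean):
    a=np.radians(lean); b=np.array([[-np.cos(a),0,np.sin(a)],[0,1,0],[-np.sin(a),0,-np.cos(a)]])
    return Ro.from_euler('z',yaw,degrees=True).as_matrix()@b
def rot(s):
    w,x,y,z=s["tool_rot"]; return Ro.from_quat([x,y,z,w]).as_matrix()
def delta(p,yaw=None,lean=None):
    """shift in the current tool frame (mm), then turn (deg)"""
    s=arm.read_state(); R=rot(s); sh=R.T@(np.array(p)-s["eef_pos"])*1e3
    tu=np.zeros(3) if yaw is None else Ro.from_matrix(R.T@goal(yaw,lean)).as_rotvec(degrees=True)
    print("shift",np.round(sh,1),"turn",np.round(tu,2),"t",round(s["t"],2),"F",np.round(s["wrist_force"],1))
E
python3 -c "
from h import *
delta((.45,.2,.27),2,15)"
```

```text
shift [-369.6 -299.4  -38.9] turn [ -2.58 -14.86 -19.29] t 0.2 F [0.4 0.8 0.8]
```

```bash
python3 -m inch '[[60,-23.1,-18.7,-2.4,0,0,0],[60,-23.1,-18.7,-2.4,0,0,0],[60,-23.1,-18.7,-2.4,0,0,0],[60,-23.1,-18.7,-2.4,0,0,0],[60,-23.1,-18.7,-2.4,0,0,0],[60,-23.1,-18.7,-2.4,0,0,0],[60,-23.1,-18.7,-2.4,0,0,0],[60,-23.1,-18.7,-2.4,0,0,0],[60,-23.1,-18.7,-2.4,0,0,0],[60,-23.1,-18.7,-2.4,0,0,0],[60,-23.1,-18.7,-2.4,0,0,0],[60,-23.1,-18.7,-2.4,0,0,0],[60,-23.1,-18.7,-2.4,0,0,0],[60,-23.1,-18.7,-2.4,0,0,0],[60,-23.1,-18.7,-2.4,0,0,0],[60,-23.1,-18.7,-2.4,0,0,0]]' 30
python3 -m inch '[[60,0,0,0,-0.6,-3.7,-4.8],[60,0,0,0,-0.6,-3.7,-4.8],[60,0,0,0,-0.6,-3.7,-4.8],[60,0,0,0,-0.6,-3.7,-4.8],[60,0,0,0,0,0,0],[60,0,0,0,0,0,0]]'
python3 -c "
from h import *
delta((.44,-.085,.26),2,15)"
```

```text
t: 1.53
eef_pos: [0.4506, 0.1989, 0.2699]
tool_rot: [0.0, 0.151, 0.988, 0.0]
wrist_force: [-0.3, -0.2, -0.1]
grip_width: 0.0601
grasp_force: 0.0
t: 2.03
eef_pos: [0.4495, 0.2003, 0.2699]
tool_rot: [0.129, -0.016, 0.991, 0.002]
wrist_force: [0.6, 0.0, 0.9]
grip_width: 0.0599
grasp_force: 0.0
shift [  20.5 -284.9    5.1] turn [-0.1  -0.14 -0.17] t 2.03 F [0.6 0.  0.9]
```

```bash
python3 -m inch '[[60,2,-28.5,0.5,0,0,0],[60,2,-28.5,0.5,0,0,0],[60,2,-28.5,0.5,0,0,0],[60,2,-28.5,0.5,0,0,0],[60,2,-28.5,0.5,0,0,0],[60,2,-28.5,0.5,0,0,0],[60,2,-28.5,0.5,0,0,0],[60,2,-28.5,0.5,0,0,0],[60,2,-28.5,0.5,0,0,0],[60,2,-28.5,0.5,0,0,0],[60,0,0,0,0,0,0]]'
python3 - <<'E'
from h import *
c=capture("wrist"); cv2.imwrite("pics/w1.png",c["pixels"][:,:,::-1])
c["fish"]=1; print(c["vfov"],c["cx"],c["cy"])
o,d=ray(c,(c["cx"],c["cy"]+.01)); print(o,d)
E
```

```text
t: 2.95
eef_pos: [0.4413, -0.0907, 0.2607]
tool_rot: [0.129, -0.011, 0.992, 0.001]
wrist_force: [0.4, -0.5, -0.6]
grip_width: 0.0599
grasp_force: 0.0
65.70646984690485 281.0362580101634 213.3742366422565
[ 0.32959363 -0.09330633  0.37968512] [ 0.53607988  0.0126938  -0.84407181]
```

View pics/w1.png

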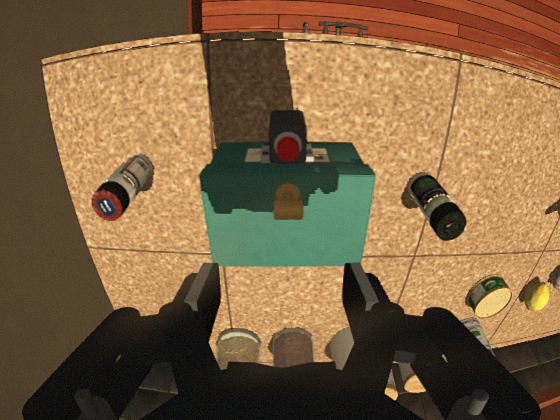

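The wrist view shows the knob at about (288,203), the button at (287,148), the box front edge near row 145 and the jars well clear on both sides.

```bash
python3 - <<'E'
from h import *
c=capture("wrist"); c["fish"]=1
k=mask(c,(8,130,40),(28,255,255),(265,315,175,230)); b=mask(c,(0,150,80),(8,255,255),(265,315,125,170))
print(k[0],k[1],b[0],b[1])
K=onz(c,k[0],.132);B=onz(c,b[0],.106);print(K,B,np.degrees(np.arctan2(*(K-B)[1::-1])))
for u in (k[1][0],k[1][0]+k[1][2]): print(onz(c,(u,k[0][1]+6),.135))
C=[capture("top"),capture("scene")]
r=[ray(c,b[0])]+[ray(C[0],(373.13,245.67))]+[ray(C[1],(321.39,257.86))]; print("btn tri",tri(r))
c2=mask(C[1],(12,130,90),(30,255,255),(300,345,225,275)); print("knob tri wrist+scene",tri([ray(c,k[0]),ray(C[1],(327.78,241.88))]))
E
```

```text
[284.4618016  202.17217788] [270 183  30  36 877] [284.44761905 148.44047619] [274 136  23  25 420]
[ 0.47528567 -0.08396445  0.132     ] [ 0.43465668 -0.08493863  0.106     ] 1.373548025669313
[ 0.47997612 -0.09662094  0.135     ]
[ 0.47931781 -0.07013267  0.135     ]
btn tri [ 0.43775105 -0.08585252  0.10115464]Traceback (most recent call last):
  File "<stdin>", line 9, in <module>
  File "h.py", line 20, in mask
    n,l,st,ce=cv2.connectedComponentsWithStats(m); i=1+np.argmax(st[1:,4]); return ce[i],st[i],(l==i).astype(np.uint8)
                                                       ~~~~~~~~~^^^^^^^^^^
    return _wrapfunc(a, 'argmax', axis=axis, out=out, **kwds)
    return bound(*args, **kwds)
ValueError: attempt to get argmax of an empty sequence
```

```bash
python3 - <<'E'
from h import *
delta((.486,-.084,.114),2,15)
E
```

```text
shift [ -5.2  -0.7 152.9] turn [-0.13 -0.13 -0.13] t 3.15 F [ 0.  -0.1 -0.9]
```

```bash
python3 -m inch '[[45,-2.6,-0.4,20,0,0,0],[45,-2.6,-0.3,20,0,0,0],[45,0,0,20,0,0,0],[45,0,0,20,0,0,0],[45,0,0,20,0,0,0],[45,0,0,15,0,0,0],[45,0,0,10,0,0,0],[45,0,0,10,0,0,0],[45,0,0,10,0,0,0],[45,0,0,8,0,0,0],[45,0,0,0,0,0,0],[45,0,0,0,0,0,0]]'
python3 - <<'E'
from h import *
delta((.486,-.084,.114),2,15)
c=capture("wrist"); cv2.imwrite("pics/w2.png",c["pixels"][:,:,::-1])
E
```

```text
t: 4.15
eef_pos: [0.4858, -0.0839, 0.1135]
tool_rot: [0.129, -0.017, 0.991, 0.001]
wrist_force: [-0.2, 0.3, 0.4]
grip_width: 0.0452
grasp_force: 0.0
shift [-0.3 -0.1 -0.4] turn [-0.17 -0.17 -0.03] t 4.15 F [-0.2  0.3  0.4]
```

View pics/w2.png

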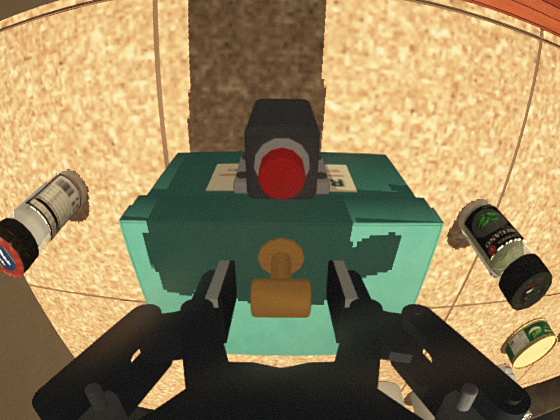

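The knob barrel, at (281,298), stands centred between the two pads (inner edges at columns ~232 and ~332), with the button clear at (281,172). I'll check the knob position once, then close.

```bash
python3 - <<'E'
from h import *
c=capture("wrist"); c["fish"]=1
print(onz(c,(281,298),.132), onz(c,(281,174),.106))
s=arm.read_state(); print(np.array(s["eef_pos"])-.019*rot(s)[:,2])
E
python3 -m inch '[[35,0,0,0,0,0,0],[25,0,0,0,0,0,0],[15,0,0,0,0,0,0],[10,0,0,0,0,0,0],[10,0,0,0,0,0,0],[10,0,0,0,0,0,0],[10,0,0,0,0,0,0]]' 40
```

```text
[ 0.48373295 -0.08412902  0.132     ] [ 0.4347824  -0.08581764  0.106     ]
[ 0.48128874 -0.08429903  0.13254163]
t: 4.83
eef_pos: [0.4861, -0.0843, 0.1143]
tool_rot: [0.13, -0.016, 0.991, 0.002]
wrist_force: [-3.4, 1.4, 5.5]
grip_width: 0.0251
grasp_force: 38.8
```

```bash
for i in 1; do python3 -m inch '[[10,-0.65,0,-0.75,0,0,0],[10,-0.65,0,-0.75,0,0,0],[10,-0.65,0,-0.75,0,0,0],[10,-0.65,0,-0.75,0,0,0],[10,0,0,0,0,0,0],[10,0,0,0,0,0,0]]'; done;  python3 -m inch '[[10,-0.65,0,-0.75,0,0,0],[10,-0.65,0,-0.75,0,0,0],[10,-0.65,0,-0.75,0,0,0],[10,0,0,0,0,0,0],[10,0,0,0,0,0,0]]'
```

```text
t: 5.33
eef_pos: [0.4874, -0.0843, 0.1171]
tool_rot: [0.129, -0.017, 0.991, 0.001]
wrist_force: [0.6, 3.2, -5.4]
grip_width: 0.0253
grasp_force: 39.8
t: 5.75
eef_pos: [0.4889, -0.0843, 0.12]
tool_rot: [0.13, -0.017, 0.991, 0.001]
wrist_force: [1.6, 5.2, -4.9]
grip_width: 0.0253
grasp_force: 39.7
```

```bash
python3 -m inch '[[10,-0.65,0,-0.75,0,0,0],[10,-0.65,0,-0.75,0,0,0],[10,0,0,0,0,0,0],[10,0,0,0,0,0,0]]';  python3 -m inch '[[10,-0.65,0,-0.75,0,0,0],[10,-0.65,0,-0.75,0,0,0],[10,0,0,0,0,0,0],[10,0,0,0,0,0,0]]'
python3 - <<'E'
from h import *
c=capture("wrist"); cv2.imwrite("pics/w3.png",c["pixels"][:,:,::-1])
E
```

```text
t: 6.08
eef_pos: [0.4893, -0.0843, 0.1211]
tool_rot: [0.129, -0.017, 0.991, 0.001]
wrist_force: [5.8, 4.7, -15.8]
grip_width: 0.0255
grasp_force: 41.9
t: 6.42
eef_pos: [0.4893, -0.0843, 0.1216]
tool_rot: [0.129, -0.017, 0.992, 0.001]
wrist_force: [14.5, 4.5, -32.0]
grip_width: 0.0251
grasp_force: 42.7
```

View pics/w3.png

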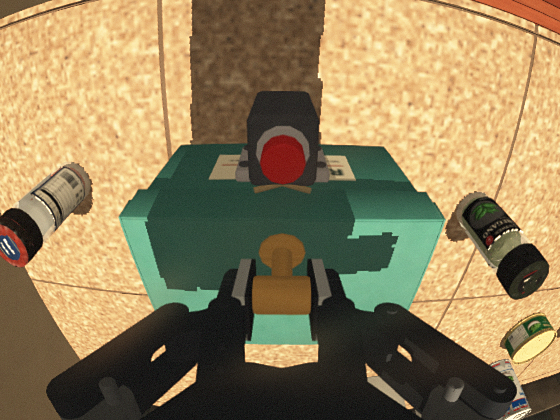

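The lid moved about 7 mm and then stopped hard: the tug force rose from 7 N to 35 N while the knob hardly moved. The picture shows the knob at (281,295) still held. It's caught, so I'll lower it, let go and back off.

```bash
python3 -m inch '[[10,1.3,0,1.5,0,0,0],[10,1.3,0,1.5,0,0,0],[10,1.3,0,1.5,0,0,0],[10,1.3,0,1.5,0,0,0],[10,1.3,0,1.5,0,0,0],[10,0.3,0,0.5,0,0,0],[10,0,0,0,0,0,0],[20,0,0,0,0,0,0],[35,0,0,0,0,0,0],[45,0,0,0,0,0,0],[45,0,0,0,0,0,0],[45,0,0,0,0,0,0]]'
python3 -m inch '[[45,0,0,-10,0,0,0],[45,0,0,-15,0,0,0],[45,0,0,-20,0,0,0],[30,0,0,-20,0,0,0],[15,0,0,0,0,0,0],[0,0,0,0,0,0,0],[0,0,0,0,0,0,0],[0,0,0,0,0,0,0]]'
python3 - <<'E'
from h import *
delta((.4363,-.0857,.122),2,8)
E
```

```text
t: 7.47
eef_pos: [0.4865, -0.0851, 0.1144]
tool_rot: [0.13, -0.016, 0.991, 0.001]
wrist_force: [0.1, 0.5, 0.7]
grip_width: 0.0453
grasp_force: 0.0
t: 8.13
eef_pos: [0.4691, -0.0851, 0.176]
tool_rot: [0.129, -0.016, 0.991, 0.001]
wrist_force: [-0.1, 0.2, -0.7]
grip_width: 0.0
grasp_force: 0.0
shift [45.6  0.6 43.8] turn [-0.15  6.85 -0.09] t 8.13 F [-0.1  0.2 -0.7]
```

```bash
python3 -m inch '[[0,15,0.2,5,0,0,0],[0,15,0.2,5,0,0,0],[0,15.6,0.2,8,0,0,0],[0,0,0,0,0,3.5,0],[0,0,0,0,0,3.4,0],[0,0,0,0,0,0,0],[0,0,0,0,0,0,0]]'
python3 - <<'E'
from h import *
delta((.4363,-.0857,.107),2,8)
E
```

```text
t: 8.72
eef_pos: [0.4303, -0.086, 0.1471]
tool_rot: [0.07, -0.017, 0.997, -0.001]
wrist_force: [-1.0, -0.3, -0.1]
grip_width: -0.0001
grasp_force: 0.0
shift [-0.4  0.3 40.6] turn [-0.23 -0.   -0.08] t 8.72 F [-1.  -0.3 -0.1]
```

```bash
python3 -m inch '[[0,0,0,12,0,0,0],[0,0,0,12,0,0,0],[0,0,0,8,0,0,0],[0,0,0,5,0,0,0],[0,0.3,0,2,0,0,0],[0,0.3,0,2,0,0,0],[0,0.3,0,2,0,0,0],[0,0,0,0,0,0,0]]'
python3 -m inch '[[0,0.3,0,2,0,0,0],[0,0.3,0,2,0,0,0],[0,0.3,0,2,0,0,0],[0,0,0,0,0,0,0]]'
python3 -c "
from h import *
c=capture('wrist'); cv2.imwrite('pics/w4.png',c['pixels'][:,:,::-1])"
```

```text
t: 9.38
eef_pos: [0.4351, -0.0858, 0.1051]
tool_rot: [0.07, -0.016, 0.997, 0.0]
wrist_force: [-0.7, -0.8, 0.5]
grip_width: -0.0001
grasp_force: 0.2
t: 9.72
eef_pos: [0.4353, -0.0858, 0.099]
tool_rot: [0.07, -0.017, 0.997, 0.0]
wrist_force: [-0.6, 0.8, 2.5]
grip_width: 0.0002
grasp_force: 1.2
```

View pics/w4.png

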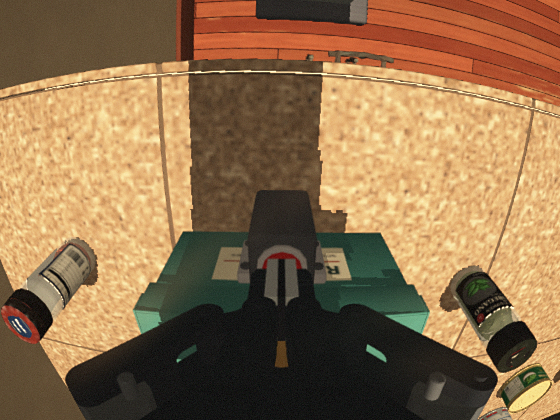

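The shut fingertips are on the red button, with a red crescent showing at (281,256). I'll keep pressing to the hard stop.

```bash
python3 -m inch '[[0,0.3,0,2,0,0,0],[0,0.3,0,2,0,0,0],[0,0,0,0,0,0,0]]'
python3 -m inch '[[0,0.15,0,1,0,0,0],[0,0.15,0,1,0,0,0],[0,0,0,0,0,0,0]]'
python3 -m inch '[[0,0.15,0,1,0,0,0],[0,0.15,0,1,0,0,0],[0,0,0,0,0,0,0]]'
```

```text
t: 10.02
eef_pos: [0.4353, -0.0858, 0.095]
tool_rot: [0.07, -0.017, 0.997, 0.0]
wrist_force: [-1.4, -0.0, 3.5]
grip_width: 0.0
grasp_force: 1.9
t: 10.27
eef_pos: [0.4353, -0.0858, 0.0931]
tool_rot: [0.07, -0.017, 0.997, 0.0]
wrist_force: [-0.2, -0.5, 5.0]
grip_width: -0.0001
grasp_force: 2.4
t: 10.52
eef_pos: [0.4356, -0.0858, 0.0922]
tool_rot: [0.07, -0.016, 0.997, 0.001]
wrist_force: [-15.1, -0.3, 31.8]
grip_width: 0.0003
grasp_force: 15.9
```

```bash
python3 -m inch '[[0,0,0,0.3,0,0,0],[0,0,0,0,0,0,0]]'; python3 -m inch '[[0,0,0,-3,0,0,0],[0,0,0,-12,0,0,0],[0,0,0,-20,0,0,0],[0,0,0,-20,0,0,0],[0,0,0,-20,0,-3.5,0],[45,0,0,0,0,-3.5,0],[45,0,0,0,0,0,0],[45,0,0,0,0,0,0]]'
python3 - <<'E'
from h import *
c=capture("wrist"); cv2.imwrite("pics/w5.png",cv2.resize(c["pixels"][80:300,180:400,::-1],None,fx=2,fy=2))
c['fish']=1;b=mask(c,(0,150,80),(8,255,255),(200,360,60,280)); print(b[0],b[1])
B=np.array([.4363,-.0857]);o,d=ray(c,b[0]); k=((B-o[:2])@d[:2])/(d[:2]@d[:2]); print("button z",o[2]+k*d[2])
delta((.470,-.0845,.174),2,15)
E
```

```text
t: 10.68
eef_pos: [0.4356, -0.0858, 0.0922]
tool_rot: [0.07, -0.016, 0.997, 0.001]
wrist_force: [-17.3, 1.4, 36.8]
grip_width: -0.0
grasp_force: 18.5
t: 11.35
eef_pos: [0.424, -0.0857, 0.1646]
tool_rot: [0.13, -0.016, 0.991, 0.002]
wrist_force: [0.1, -0.1, -0.1]
grip_width: 0.0363
grasp_force: 0.0
[280.89385475 215.98696462] [267 204  29  25 537]
button z 0.09187574438097554
shift [-46.6  -0.2   2.6] turn [-0.1  -0.08 -0.08] t 11.4 F [-0.1 -0.1 -0.2]
```

View pics/w5.png

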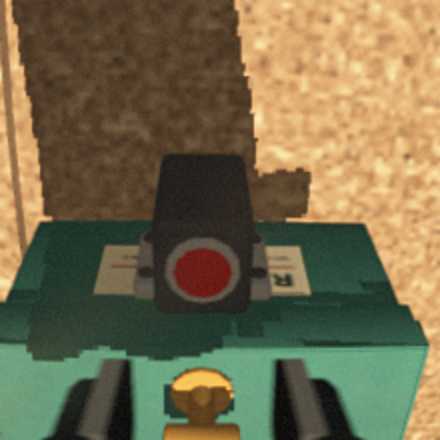

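The button is flush in its ring at crop (202,272), with its top now at about 92 mm, so it's fully down. Next I'll regrasp the knob.

```bash
python3 -m inch '[[45,-16,0,0,0,0,0],[45,-16,0,1,0,0,0],[45,-14.6,0,1.6,0,0,0],[45,0,0,10,0,0,0],[45,0,0,15,0,0,0],[45,0,0,15,0,0,0],[45,0,0,12,0,0,0],[45,0,0,10,0,0,0],[45,0,0,0,0,0,0],[45,0,0,0,0,0,0]]'
python3 -c "
from h import *
delta((.487,-.0845,.114),2,15)"
```

```text
t: 12.23
eef_pos: [0.4861, -0.0843, 0.1139]
tool_rot: [0.129, -0.017, 0.991, 0.0]
wrist_force: [0.5, -0.1, -0.1]
grip_width: 0.0449
grasp_force: 0.0
shift [-0.9 -0.3  0.1] turn [-0.26 -0.15 -0.04] t 12.23 F [ 0.5 -0.1 -0.1]
```

```bash
python3 -m inch '[[35,0,0,0,0,0,0],[20,0,0,0,0,0,0],[10,0,0,0,0,0,0],[10,0,0,0,0,0,0],[10,0,0,0,0,0,0],[10,0,0,0,0,0,0]]' 40
python3 - <<'E'
from h import *
r=.10555*1e3; a0=np.arctan2(46,-95); th=a0-np.radians(np.arange(0,41,2.5))
P=np.c_[r*np.cos(th),0*th,r*np.sin(th)]; print(np.round(np.diff(P,axis=0)@goal(0,15),1).tolist()); print(P[-1]-P[0])
E
```

```text
t: 12.73
eef_pos: [0.4866, -0.0842, 0.1151]
tool_rot: [0.131, -0.016, 0.991, 0.001]
wrist_force: [-4.5, -1.5, 6.2]
grip_width: 0.025
grasp_force: 42.2
[[-3.1, 0.0, -3.4], [-3.2, 0.0, -3.3], [-3.4, 0.0, -3.1], [-3.5, 0.0, -3.0], [-3.6, 0.0, -2.8], [-3.8, 0.0, -2.7], [-3.9, 0.0, -2.5], [-4.0, 0.0, -2.3], [-4.1, 0.0, -2.2], [-4.2, 0.0, -2.0], [-4.2, 0.0, -1.8], [-4.3, 0.0, -1.6], [-4.4, 0.0, -1.4], [-4.4, 0.0, -1.2], [-4.5, 0.0, -1.0], [-4.5, 0.0, -0.8]]
[51.79354886  0.         50.30242143]
```

```bash
python3 -m inch '[[10,-1.5,0,-1.7,0,0,0],[10,-1.6,0,-1.7,0,0,0],[10,-1.6,0,-1.7,0,0,0],[10,-1.6,0,-1.6,0,0,0],[10,-3.4,0,-3.1,0,0,0],[10,-3.5,0,-3,0,0,0],[10,0,0,0,0,0,0]]'

```

```text
t: 13.32
eef_pos: [0.4957, -0.0839, 0.1308]
tool_rot: [0.13, -0.016, 0.991, 0.001]
wrist_force: [-2.4, -3.7, -2.8]
grip_width: 0.0251
grasp_force: 40.6
```

The lid comes freely this time: it has moved 18 mm at low force. Now I'll continue along the arc.

```bash
python3 -m inch '[[10,-3.6,0,-2.8,0,0,0],[10,-3.8,0,-2.7,0,0,0],[10,-3.9,0,-2.5,0,0,0],[10,-4,0,-2.3,0,0,0],[10,-4.1,0,-2.2,0,0,0],[10,-4.2,0,-2,0,0,0],[10,0,0,0,0,0,0]]'; python3 -m inch '[[10,-4.2,0,-1.8,0,0,0],[10,-4.3,0,-1.6,0,0,0],[10,-4.4,0,-1.4,0,0,0],[10,-4.4,0,-1.2,0,0,0],[10,-4.5,0,-1,0,0,0],[10,-4.5,0,-0.8,0,0,0],[10,0,0,0,0,0,0],[10,0,0,0,0,0,0],[10,0,0,0,0,0,0]]'
python3 - <<'E'
from h import *
cs=capture('scene')["pixels"][190:300,260:410,::-1]; w=capture('wrist')["pixels"][:,:,::-1]
cv2.imwrite('pics/f.png',np.hstack([w[:,100:460],cv2.resize(cs,(430,315))[:, :]]) if 0 else cv2.vconcat([cv2.resize(w,(400,300)),cv2.resize(cs,(400,293))]))
s=arm.read_state(); g=np.array(s["eef_pos"])-.019*rot(s)[:,2]; print(g, s["t"])
h=np.array([.4363+.14,.086]); v=np.array([g[0],g[2]])-h; print(np.hypot(*v),np.degrees(np.arctan2(46,-95)-np.arctan2(v[1],v[0])))
E
```

```text
t: 13.9
eef_pos: [0.5157, -0.0833, 0.1513]
tool_rot: [0.131, -0.016, 0.991, 0.001]
wrist_force: [-3.7, -3.2, -0.7]
grip_width: 0.0255
grasp_force: 40.4
t: 14.65
eef_pos: [0.5386, -0.0827, 0.1653]
tool_rot: [0.131, -0.016, 0.991, 0.001]
wrist_force: [-2.6, -5.0, -1.6]
grip_width: 0.0249
grasp_force: 40.4
[ 0.53365497 -0.0828314   0.18368249] 14.75
0.10658549074391013 40.5787148818203
```

View pics/f.png

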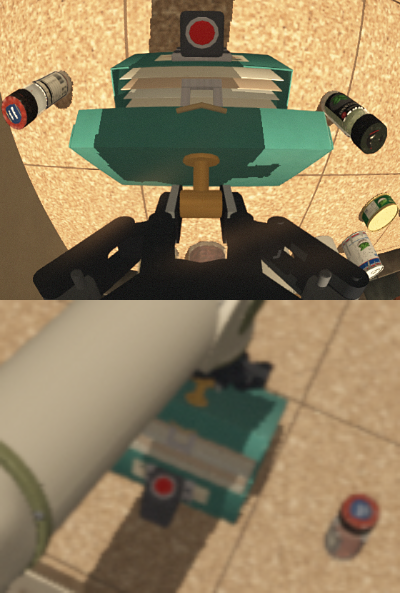

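The lid stands open at about 40°, with the cards visible. The knob is held at (202,200), the button is down at (203,33), and both jars are where they were. I'll hand it in.

```bash
python3 -m inch '[[10,0,0,0,0,0,0],[10,0,0,0,0,0,0],[10,0,0,0,0,0,0],[10,0,0,0,0,0,0]]'; python3 -c "
from station import arm
print(arm.hand_in())"
```

```text
t: 15.08
eef_pos: [0.5386, -0.0827, 0.1653]
tool_rot: [0.131, -0.016, 0.991, 0.001]
wrist_force: [-2.4, -4.9, -1.3]
grip_width: 0.0253
grasp_force: 40.3
the job is handed in; nothing more can be done
None
```

The tug showed the lid was caught, so I pressed the red button fully down, raised the lid by the knob to about 40°, and handed in at about 15 s still holding it there; the arm never touched the jars or the mug.

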